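# Cure a glued tool grip with a hand-held UV lamp

## Robot

A 6-joint arm with a two-finger parallel gripper is mounted at the origin on the work surface. World frame = base frame: x ahead of the robot, y to its left, z up, the work surface at z = 0. Lengths are in m, angles in rad, forces in N, time in s.
With the tool pointing down it reaches from about 0.2 to 0.875 m from the base axis. Payload 3.4 kg.
Tool frame: the origin (TCP) lies between the finger pads; the fingertips stand 25 mm ahead of it and the grasp point (between the pads) lies 6 mm ahead of it (r.nose_length is the z of the fingertips in the tool frame, in m); z points along the fingers, y is the line along which they close (so a half turn about z gives the same grasp; the last joint's range is limited). The gripper opens to 94 mm and grips with 3 to 60 N. Pads are 16 mm wide; open, the fingers measure 119 mm over their backs; the gripper's body (75 mm by 177 mm) begins 78 mm behind the grasp point.
Start: joints at [1.111, 0.276, 1.505, -0, 1.361, -0.121], TCP at [0.191, 0.542, 0.23] pointing down, gripper open.
Joint ranges: [-2.89, 2.89], [-0.75, 2.08], [0.22, 2.7], [-1.18, 4.32], [0.11, 2.71], [-2.7, 2.7]. Speed limits (rad/s): [2.57, 2.57, 3.14, 3.14, 3.14, 3.14].

## Interface

Orientations are given as a unit quaternion [w, x, y, z].
In Python, from plant import r, gripper_to, inverse_kinematics, vision, models, telemetry gives the robot as it stands. Calls block until the motion is done:
- r.move_to(position, orientation): joint-space move of the TCP to a pose.
- r.move_l(position, rot=None, vel=0.15, guard=None): straight line of the TCP; rot=None keeps the orientation; vel is the mean speed in m/s. With guard (N) it stops when the force on the tool has changed by that much, and returns True; else False.
- r.movej(angles): joint-space move.
- gripper_to(opening, f_grip=None): finger opening in m; f_grip is the grip in N (None keeps the last); returns when the fingers have stopped.
- r.hold(seconds).
- inverse_kinematics(position, orientation): joint angles nearest the present ones, or None.
- vision.snapshot(name): name is "scene" or "top" or "wrist"; returns the picture (384x512x3 uint8, red, green, blue); there is no depth.
- vision.get_calibration(name): a dict with "fx", "fy", "cx", "cy" (pixels), "position" and "orientation" of the camera in the world. Camera axes: x right, y down, z forward; pixel columns grow to the right and rows downward; lengths in m; the calibration is good to about 2 mm. The wrist camera is an equidistant fisheye: a pixel r from the principal point sees the ray r / f radians off the axis. A picture is of the moment at which its call begins: read the wrist's pose just before it. get_calibration takes no time and is no camera call; for the wrist camera it gives the pose at the moment of the call.
A pose or a line that the arm cannot do raises r.PlanningError and nothing moves.
- r.sign_off(): hands the job in; it is judged then, once.
Trained networks look in the newest picture that a camera, given by its name, has taken for a name from the list of things; names that differ only in an ending like _2 or _b are one class to them, and where a whole thing is asked for, a point or a joint stands for the part that bears it (a point fixed in the world has none). Each returns a list of dicts, best first, with "score" (0 to 1); they miss things now and then, are a little off and sometimes report something else, mostly with a low value. They report only what shows in the picture. A call takes as long as a camera call. They do not tell look-alikes from the thing itself.
- models.boxes_of(thing, camera): "at" ([x, y, z] in m, in world coordinates, good to about 4 mm: the middle of the surface that is visible of it).
- models.regions_of(thing, camera): "pixels" (384x512 bool, what is visible of it).
- models.mark_of(thing, camera): "at" ([x, y, z] in m, in world coordinates, good to about 4 mm: a listed point, or the origin of a listed thing).
Readings, each from a call of its own:
- telemetry.current_t(): time.
- telemetry.current_joints(): joint angles.
- telemetry.current_dq(): joint speeds.
- telemetry.current_joint_efforts(): joint torques, N m.
- telemetry.current_ee_pos(): TCP position.
- telemetry.current_tool_rot(): TCP orientation.
- telemetry.current_wrist_force(): force on the tool from outside, world axes, zero at the start.
- telemetry.current_torque(): the same for the moment, N m.
- telemetry.current_opening(): finger opening in m.
- telemetry.current_finger_force(): force on a finger pad.
Only numpy, scipy, OpenCV 4.12 (cv2) and the standard library are available. Lean on these libraries where they do the work, as an engineer would, in place of code of your own. Each camera call takes 0.05 s, during which the arm holds its last target. There are 200 camera calls.

## Task

The white tool grip in the vise has fresh UV adhesive in its joints, so take the UV lamp (already switched on) out of its cradle and carry it over the things on the mat to the grip. Tack the black plug first: aim the lamp's window squarely at it, centred, from two to three centimetres away, and keep it steady there for a good two seconds; then hold the lamp upright about one centimetre above the middle of the seam on top of the grip, centred over it with the long window along the seam, and finish still holding it there, without putting it down. Neither lamp nor gripper may ever touch the grip or the vise, and the other things on the mat must stay as they are.

Things in the scene. Friction and masses are not known exactly. Their poses are not given: they have to be found in the camera images.
- lamp_center (a point): centre, 60 mm above the window, of the UV lamp (0.16 kg, 120 mm tall, upright in its cradle, window down). White handle with purple band, 32 (x) by 24 mm (y), from 30 to 120 mm above the window, grasped from above across y; below it a dark finned head 60 (x) by 30 (y) mm, 22 mm high, with a 46 by 27 mm neck. z runs up the handle; the light leaves along -z
- lamp_window (a point): centre of the lamp's flat violet window in the underside of the head, 60 mm below lamp_center, same axes; the window is 50 mm along x and 18 mm along y and looks along -z
- lamp: the UV lamp; the origin and axes are those of lamp_window
- cradle: grey charging cradle, fixed: base 110 x 80 mm and 8 mm thick, on it a rim, whose top is 19 mm above the mat, stands around the lamp's head with 2 mm play all round; origin under its centre on the mat; the lamp's axes are parallel to the cradle's
- seam (a point): middle of the seam, a dark line 62 mm long on the flat top of the white grip clamped in the vise, 105 mm above the mat. x runs along the seam towards the round pivot boss with the brass screw; z is up. The grip is 24 mm wide; its top reaches from 38 mm behind this point (-x) to 57 mm ahead. At the -x end, on the robot's side, its back slopes down
- plug: black round plug, 16 mm across, in the sloping back of the white grip; origin at its centre on the sloping face, 50 mm behind (-x of) and 9 mm below seam. z is square to that face, outwards: 35 degrees from vertical, leaning to the seam's -x; y as the seam's y. The face is 30 mm long, 24 mm wide; the plug stands out 1.5 mm
- vise: low blue bench vise with orange jaw pads and the white grip clamped in it, all fixed; origin on the mat under the grip, 12.5 mm behind (-x of) seam, same axes. Jaws 70 mm wide along x, their tops 61 mm above the mat; body 150 mm along y; its screw and cross bar reach to y = -111 mm, 40 mm high
- tool_pot: blue pot with brushes and tools standing in it, 70 mm across and about 155 mm high with them, loose; origin under its centre, z up
- adhesive: amber adhesive bottle with black cap, 36 mm across, 105 mm high, loose; origin under its centre, z up
- jar_red: red paint jar with white cap, 44 mm across, 60 mm high, loose; origin under its centre, z up
- jar_yellow: yellow paint jar with white cap, 44 mm across, 60 mm high, loose; origin under its centre, z up
- tape: roll of masking tape lying flat, 90 mm across, 25 mm high, loose; origin under its centre
- rod: steel pull rod with a bent end lying on the mat, about 190 mm long along its x, 5 mm thick, loose
- clip: U-shaped clip of bent steel band, 28 mm square, 9 mm high, loose; origin under its centre
- driver: screwdriver with orange handle lying on the mat along its x, loose
Mind the look-alikes: they are no part of the job. Of the things shaped like the vise, the blue one is meant.

How it is judged:
By the outcome, as a careful person would: the job done as asked, in the order asked, and still so for the second after the job is handed in, while the arm keeps its last pose, push and grip.
It also fails if it takes over 58 s, if anything falls off the work surface, if the arm or the gripper's body presses on something with over 40 N, if the wrist force passes 120 N, or if a joint passes its speed limit or range.

## Working session

There is one attempt and no reset: what is moved stays moved. The work goes in short steps, each a Python script; the robot and the scene stay as the last script left them, time stands still between calls to the robot, and variables do not carry over. Pictures are saved under pics/ and viewed, at most 10 in all, crops included, and the job is handed in when it is done.

```bash
ls; mkdir -p pics
python3 - <<'E'
from plant import r,vision,models,telemetry
import cv2
for c in("scene","top"):
    im=vision.snapshot(c); cv2.imwrite(f"pics/{c}0.png",im[...,::-1])
    k=vision.get_calibration(c); print(c,{a:(b if isinstance(b,float) else [round(float(z),4) for z in (b if hasattr(b,'__len__') else [b])]) for a,b in k.items()})
    for t in("lamp_center","lamp_window","cradle","seam","plug","vise","tool_pot","adhesive","jar_red","jar_yellow","tape"):
        print(t,[( [round(float(v),3) for v in d["at"]],round(float(d["score"]),2)) for d in models.mark_of(t,c)[:3]])
print(telemetry.current_t())
E
```

```text
pics
scene {'fx': 367.0769680972456, 'fy': 367.0769680972456, 'cx': 258.85714669229424, 'cy': 189.27589854439503, 'position': [1.0897, 0.6364, 0.8762], 'orientation': [-0.1521, 0.3888, 0.8471, -0.3287]}
lamp_center [([0.584, -0.214, 0.073], 0.77)]
lamp_window [([0.584, -0.212, 0.013], 0.94)]
cradle [([0.581, -0.214, 0.005], 0.64)]
seam [([0.318, 0.62, 0.107], 0.95), ([0.61, 0.199, 0.107], 0.75), ([0.587, -0.01, 0.008], 0.24)]
plug []
vise [([0.308, 0.624, 0.002], 0.89), ([0.597, 0.198, 0.003], 0.66)]
tool_pot [([0.586, -0.011, 0.006], 0.55)]
adhesive [([0.661, 0.014, 0.001], 0.83)]
jar_red [([0.41, 0.012, 0.005], 0.62)]
jar_yellow [([0.487, 0.011, 0.006], 0.78)]
tape [([0.767, -0.095, 0.005], 0.96)]
top {'fx': 468.2029691955791, 'fy': 468.2029691955791, 'cx': 250.86365150291158, 'cy': 190.14391795341123, 'position': [0.2999, 0.1847, 1.5571], 'orientation': [0.0496, -0.6994, 0.7108, -0.0562]}
lamp_center [([0.583, -0.215, 0.071], 0.75), ([0.579, -0.217, 0.003], 0.72)]
lamp_window [([0.58, -0.215, 0.005], 0.61), ([0.611, 0.196, 0.108], 0.24)]
cradle [([0.582, -0.216, 0.002], 0.7)]
seam [([0.613, 0.193, 0.111], 0.77), ([0.58, -0.213, 0.004], 0.68)]
plug []
vise [([0.303, 0.623, 0.001], 0.89), ([0.602, 0.205, 0.0], 0.84)]
tool_pot [([0.588, -0.01, 0.006], 0.65)]
adhesive [([0.587, -0.013, 0.004], 0.73), ([0.66, 0.016, 0.003], 0.57)]
jar_red [([0.408, 0.014, 0.002], 0.49)]
jar_yellow [([0.486, 0.011, 0.002], 0.44)]
tape [([0.762, -0.09, 0.006], 0.5), ([0.615, 0.196, 0.109], 0.27)]
1.2
```

Run:
```python
import cv2
a=cv2.imread("pics/scene0.png");b=cv2.imread("pics/top0.png")
cv2.imwrite("pics/s1.png",cv2.resize(a,(800,600),interpolation=cv2.INTER_CUBIC))
cv2.imwrite("pics/t1.png",cv2.resize(b,(800,600),interpolation=cv2.INTER_CUBIC))
```

```text
(no output)
```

View pics/s1.png

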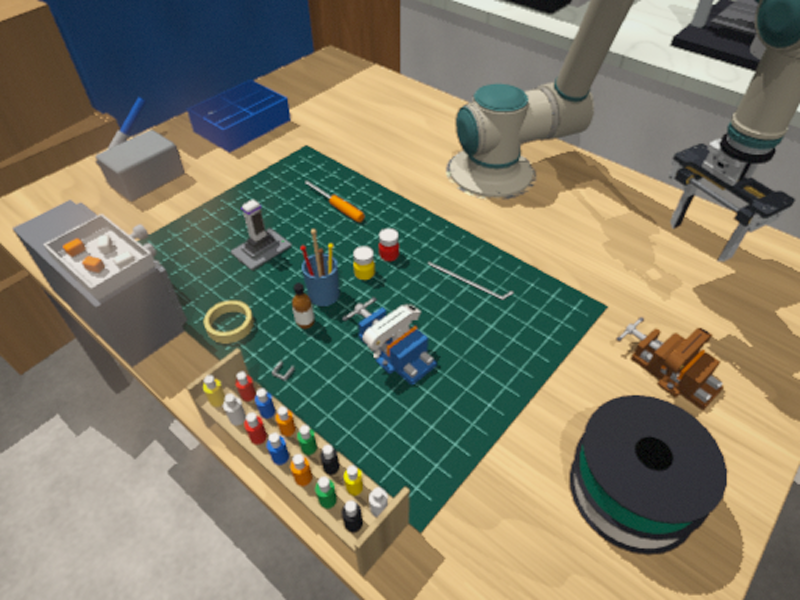

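View pics/t1.png

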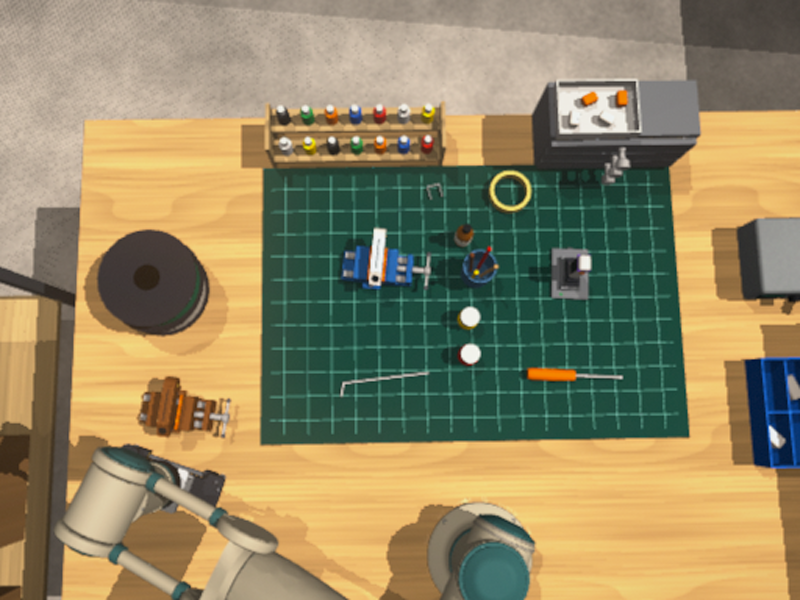

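The scene view shows the lamp in its cradle at (255,225), the pot at (320,280) and the blue vise with the white grip at (395,335). The brown vise at (680,360) is the look-alike. In the top view the grip is at (378,257), nearly along world x. Next I'll look from close up.

```bash
cat > h.py <<'E'
from plant import r,gripper_to,inverse_kinematics,vision,models,telemetry
import numpy as np,cv2
from scipy.spatial.transform import Rotation as R
def q(Rm): x,y,z,w=R.from_matrix(Rm).as_quat(); return [w,x,y,z]
def rotq(c): w,x,y,z=c; return R.from_quat([x,y,z,w]).as_matrix()
def down(yaw): # tool x along yaw direction, z down
    c,s=np.cos(yaw),np.sin(yaw); return np.array([[c,s,0],[s,-c,0],[0,0,-1.]])
def snap(cam,name=None):
    k=vision.get_calibration(cam); im=vision.snapshot(cam)
    if name: cv2.imwrite(f"pics/{name}.png",im[...,::-1])
    return k,im
def marks(cam,ts):
    for t in ts: print(cam,t,[(np.round(d["at"],4).tolist(),round(float(d["score"]),2)) for d in models.mark_of(t,cam)[:2]])
def unproj(k,uv,z): # fisheye pixel -> world point on height z
    uv=np.array(uv,float); p=(uv-[k["cx"],k["cy"]])/k["fx"]; th=np.linalg.norm(p)
    d=np.r_[p/max(th,1e-9)*np.sin(th),np.cos(th)]; d=rotq(k["orientation"])@d
    o=np.array(k["position"]); return o+d*(z-o[2])/d[2]
E
python3 - <<'E'
from h import *
Rt=rotq(telemetry.current_tool_rot()); print(Rt.round(2).tolist())
k=vision.get_calibration("wrist"); print("cam in tool",(Rt.T@(np.array(k["position"])-telemetry.current_ee_pos())).round(3), (Rt.T@rotq(k["orientation"])).round(2).tolist(),k["fx"])
print("IK test plug/seam poses")
yaw0=0.0
for y in(0,np.pi,-np.pi/2):
  for p in([.5,.2,.33],[.58,-.215,.1]): print(y,p,inverse_kinematics(p,q(down(y))))
P=np.array([.55,.2,.3]); 
r.move_l([0.3,0.45,.33]); r.move_to(P,q(down(0)))
k,im=snap("wrist","w1"); marks("wrist",["seam","plug","vise"])
print(k,telemetry.current_t(),telemetry.current_joints())
cv2.imwrite("pics/w1b.png",cv2.resize(im[...,::-1],(800,600)))
E
```

```text
[[-0.94, 0.33, 0.0], [0.33, 0.94, 0.0], [0.0, 0.0, -1.0]]
cam in tool [ 0.08  -0.    -0.154] [[-0.0, -0.96, -0.28], [1.0, -0.0, 0.0], [-0.0, -0.28, 0.96]] 297.3186396354542
IK test plug/seam poses
0 [0.5, 0.2, 0.33] [ 2.51274398e-01  1.80434388e-01  1.39164998e+00 -4.44089210e-16
  1.56950828e+00  1.82207072e+00]
0 [0.58, -0.215, 0.1] [-4.67417933e-01  4.34721609e-01  1.60043717e+00 -4.44089210e-16
  1.10643387e+00  1.10337839e+00]
3.141592653589793 [0.5, 0.2, 0.33] [ 2.51274398e-01  1.80434388e-01  1.39164998e+00 -4.44089210e-16
  1.56950828e+00 -1.31952193e+00]
3.141592653589793 [0.58, -0.215, 0.1] [-4.67417933e-01  4.34721609e-01  1.60043717e+00 -4.44089210e-16
  1.10643387e+00 -2.03821426e+00]
-1.5707963267948966 [0.5, 0.2, 0.33] None
-1.5707963267948966 [0.58, -0.215, 0.1] [-4.67417933e-01  4.34721609e-01  1.60043717e+00 -4.44089210e-16
  1.10643387e+00  2.67417472e+00]
wrist seam [([0.6094, 0.199, 0.1061], 0.87)]
wrist plug [([0.5594, 0.2032, 0.1027], 0.5)]
wrist vise [([0.6079, 0.1993, 0.1049], 0.75), ([0.5982, 0.1985, 0.0019], 0.67)]
{'fx': 297.3186396354542, 'fy': 297.3186396354542, 'cx': 258.0297146030444, 'cy': 198.30342947208703, 'position': array([0.63079316, 0.19999401, 0.45395659]), 'orientation': array([ 0.09830484,  0.70065038, -0.69978154, -0.09864582])} 4.5917 [2.30788154e-01 2.61984904e-01 1.35450169e+00 5.72951483e-05
 1.52494225e+00 1.80056032e+00]
```

View pics/w1b.png

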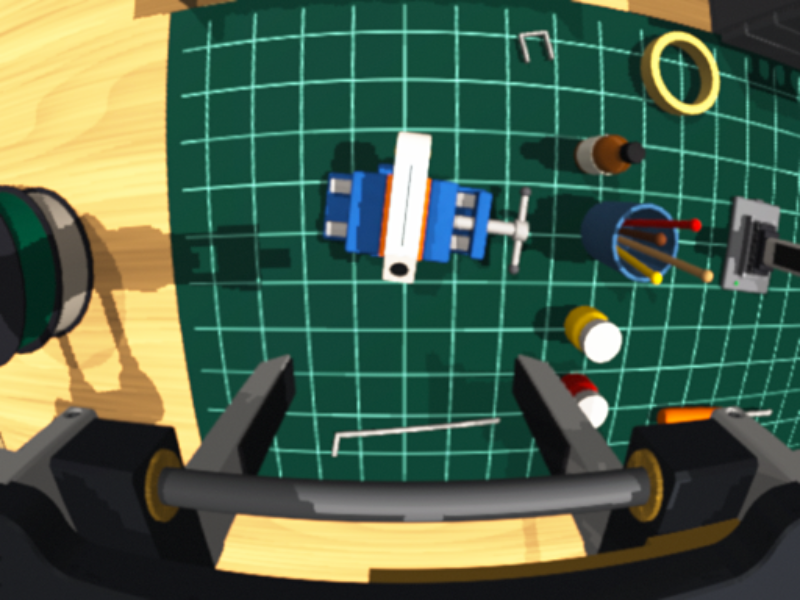

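The wrist view shows the blue vise with its white grip: seam line from about (412,150) to (404,215), black plug at (399,269) nearest the robot, handle bar to the right (-y). That matches the frames given. I'll measure the seam and plug by pixels and go look at the lamp from near.

Run:
```python
from h import *
k,im=snap("wrist","w2")
big=cv2.resize(im,None,fx=4,fy=4,interpolation=cv2.INTER_CUBIC)
hsv=cv2.cvtColor(big,cv2.COLOR_RGB2HSV)
white=((hsv[...,1]<50)&(hsv[...,2]>150)).astype(np.uint8)
white[:80*4]=0;white[185*4:]=0;white[:,:235*4]=0;white[:,285*4:]=0
n,l,s,c=cv2.connectedComponentsWithStats(white); i=1+s[1:,4].argmax(); w=(l==i).astype(np.uint8)
cn=max(cv2.findContours(w,0,1)[0],key=cv2.contourArea); full=np.zeros_like(w); cv2.drawContours(full,[cn],-1,1,-1)
er=cv2.erode(full,np.ones((13,13)))
dark=((big.mean(2)<175)&(er>0)).astype(np.uint8)
n,l,s,c=cv2.connectedComponentsWithStats(dark)
for j in range(1,n):
    if s[j,4]<60: continue
    v,u=np.where(l==j); uv=np.c_[u,v]/4+0.125-0.5
    z=.105 if s[j,3]>2*s[j,2] else .096
    p=np.array([unproj(k,a,z) for a in uv])[:,:2]; m=p.mean(0); _,S,V=np.linalg.svd(p-m,full_matrices=False)
    d=V[0]*np.sign(V[0,0]); t=(p-m)@d
    print("blob",s[j]//4,"c",m.round(4),"yaw",np.degrees(np.arctan2(d[1],d[0])).round(2),"len",np.ptp(t).round(4),"mid",(m+d*(t.max()+t.min())/2).round(4), "bbox mid")
# outline edges at z=.105
p=np.array([unproj(k,a[0]/4-.375,.105)[:2] for a in cn]).astype(np.float32); print("rect",cv2.minAreaRect(p*1000))
# lamp
r.move_to([.53,-.215,.30],q(down(0)))
for P in([.53,-.215,.30],[.50,-.235,.30]):
    r.move_l(P); k,im=snap("wrist","l%d"%(P[0]*100)); marks("wrist",["lamp_center","lamp_window","cradle"])
    for t in ("cradle","lamp"):
        for d in models.regions_of(t,"wrist")[:1]:
            v,u=np.where(d["pixels"]); print(t,d["score"],u.min(),u.max(),v.min(),v.max())
            np.save(f"pics/{t}{int(P[0]*100)}.npy",d["pixels"])
print(k,telemetry.current_t()); cv2.imwrite("pics/l1.png",cv2.resize(cv2.imread("pics/l53.png"),(800,600)))
```

```text
blob [249 168  12   9 363] c [0.5615 0.204 ] yaw 86.97 len 0.0151 mid [0.5615 0.204 ] bbox mid
rect ((610.2366333007812, 198.54220581054688), (25.896942138671875, 114.7677001953125), 83.15528869628906)
wrist lamp_center [([0.5788, -0.2134, 0.071], 0.7), ([0.3639, -0.2119, 0.0066], 0.69)]
wrist lamp_window [([0.5799, -0.2144, 0.014], 0.72)]
wrist cradle [([0.5817, -0.2174, 0.0035], 0.97)]
cradle 0.57 231 287 97 171
lamp 0.6 247 270 114 157
wrist lamp_center [([0.5789, -0.2181, 0.0716], 0.69), ([0.6636, 0.0152, 0.0057], 0.36)]
wrist lamp_window [([0.5819, -0.2128, 0.0118], 0.84)]
wrist cradle [([0.5796, -0.22, 0.0018], 0.9), ([0.7677, -0.0894, 0.0017], 0.72)]
cradle 0.64 217 273 77 151
lamp 0.55 228 256 93 136
{'fx': 297.3186396354542, 'fy': 297.3186396354542, 'cx': 258.0297146030444, 'cy': 198.30342947208703, 'position': array([ 0.58089221, -0.23594934,  0.45432528]), 'orientation': array([-0.09771612, -0.69980585,  0.70075424,  0.09832007])} 7.4167
```

View pics/l1.png

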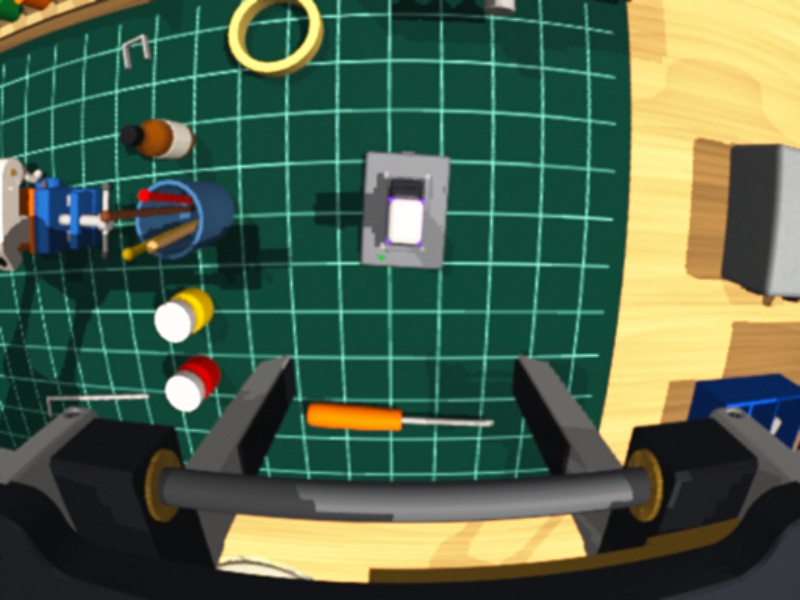

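The lamp's white cap is at (405,221), standing in the cradle whose base spans (362,152) to (449,268), turned by about -2°. I'll refine the cradle yaw, cap centre and seam line from these pictures.

Run:
```python
from h import *
def kk(pos,o): return dict(fx=297.3186,cx=258.0297,cy=198.3034,position=pos,orientation=o)
ks={"53":kk([.53+.0809,-.2159,.4543],[-0.09771612,-0.69980585,0.70075424,0.09832007]),"50":kk([.58089,-.23595,.4543],[-0.09771612,-0.69980585,0.70075424,0.09832007])}
for n,k in ks.items():
    im=cv2.imread(f"pics/l{n}.png"); big=cv2.resize(im,None,fx=4,fy=4,interpolation=cv2.INTER_CUBIC); hsv=cv2.cvtColor(big,cv2.COLOR_BGR2HSV)
    m=np.load(f"pics/cradle{n}.npy")|np.load(f"pics/lamp{n}.npy"); m=cv2.morphologyEx(cv2.resize(m.astype(np.uint8),None,fx=4,fy=4),cv2.MORPH_CLOSE,np.ones((25,25)))
    cn=max(cv2.findContours(m,0,1)[0],key=cv2.contourArea)
    p=np.array([unproj(k,a[0]/4-.375,.008)[:2] for a in cn]).astype(np.float32); print("cradle",cv2.minAreaRect(p*1000))
    w=((hsv[...,2]>225)&(hsv[...,1]<40)&(m>0)).astype(np.uint8); c=max(cv2.findContours(w,0,1)[0],key=cv2.contourArea)
    p=np.array([unproj(k,a[0]/4-.375,.131)[:2] for a in c]).astype(np.float32); print("cap",cv2.minAreaRect(p*1000))
k=kk([.63079,.19999,.45396],[0.09830484,0.70065038,-0.69978154,-0.09864582])
g=cv2.cvtColor(cv2.imread("pics/w2.png"),cv2.COLOR_BGR2GRAY).astype(np.float32)
P=[]
for v in range(92,142):
    u0=264-(v-92)*.1; u=np.arange(int(u0)-7,int(u0)+8)
    row=g[v,u]; bh=np.median(row)-row; bh[np.abs(u-u0)>5]=0; bh[bh<8]=0
    print(v,int(bh.max()),end="; ")
    if bh.max()>15: P.append(unproj(k,[(bh*u).sum()/bh.sum(),v],.105)[:2])
P=np.array(P);print(len(P),P[0],P[-1]); m=P.mean(0);d=np.linalg.svd(P-m)[2][0];d*=np.sign(d[0]);t=(P-m)@d
print("seam",m,(m+d*(t.max()+t.min())/2),np.ptp(t),np.degrees(np.arctan2(d[1],d[0])))
```

```text
cradle ((583.2466430664062, -215.8319854736328), (82.38578796386719, 113.1772232055664), 85.62139892578125)
cap ((582.8642578125, -217.23936462402344), (21.59619140625, 29.641775131225586), 86.29580688476562)
cradle ((583.6796875, -215.85052490234375), (81.92572021484375, 112.76580810546875), 87.5007553100586)
cap ((582.7907104492188, -216.37158203125), (21.828392028808594, 29.316646575927734), 86.59854888916016)
92 0; 93 0; 94 0; 95 0; 96 0; 97 0; 98 0; 99 0; 100 0; 101 0; 102 0; 103 0; 104 0; 105 12; 106 48; 107 45; 108 43; 109 50; 110 59; 111 64; 112 66; 113 68; 114 69; 115 54; 116 37; 117 44; 118 63; 119 72; 120 70; 121 66; 122 62; 123 54; 124 42; 125 36; 126 47; 127 64; 128 66; 129 66; 130 67; 131 59; 132 54; 133 36; 134 38; 135 55; 136 67; 137 67; 138 67; 139 62; 140 46; 141 37; 36 [0.64163068 0.19488106] [0.60045819 0.19956967]
seam [0.62106494 0.19722501] [0.62104465 0.19722727] 0.041438502536795166 -6.376865002091716
```

```bash
cat >> h.py <<'E'
SEAM=np.array([.611,.1984,.105]); GY=np.radians(-6.6)
ex=np.array([np.cos(GY),np.sin(GY),0]); ez=np.array([0,0,1.])
PLUG=SEAM-.050*ex-.009*ez; PN=np.cos(np.radians(35))*ez-np.sin(np.radians(35))*ex
def lampR(n,x): # lamp axes from z=n and x-hint
    x=x-n*(x@n); x/=np.linalg.norm(x); return np.c_[x,np.cross(n,x),n]
FLIP=np.diag([1.,-1,-1])   # tool axes in lamp axes when gripped
E
python3 - <<'E'
from h import *
L=np.array([.5828,-.2163]); y=np.radians(-3.5); D=q(down(y))
Rp=lampR(PN,ex); print(inverse_kinematics(PLUG+PN*(.025+.078),q(Rp@FLIP)), inverse_kinematics(SEAM+ez*(.01+.078),q(down(GY))))
gripper_to(.06)
r.move_to([*L,.22],D); print("guard",r.move_l([*L,.092],vel=.1,guard=8))
print(telemetry.current_ee_pos(),telemetry.current_wrist_force())
gripper_to(0.0,40); print(telemetry.current_opening(),telemetry.current_finger_force(),telemetry.current_ee_pos(),telemetry.current_wrist_force())
p=np.array(telemetry.current_ee_pos())
r.move_l([p[0],p[1],.15],vel=.06); print(telemetry.current_wrist_force(),telemetry.current_opening())
r.move_l([p[0],p[1],.31],vel=.15)
snap("scene","s2");marks("scene",["lamp_center","lamp_window"]);k,im=snap("wrist","w3");marks("wrist",["lamp_center","lamp_window"])
print(telemetry.current_ee_pos(),telemetry.current_t())
a=cv2.imread("pics/s2.png")[60:260,60:310];b=cv2.imread("pics/w3.png")
cv2.imwrite("pics/c3.png",np.hstack([cv2.resize(a,(400,320)),cv2.resize(b,(400,320))]))
E
```

```text
[ 0.48831257  0.08598422  2.07501333 -0.66194425  0.55813475  2.66885778] [ 2.05729957e-01  3.97982663e-01  1.41328301e+00 -4.44089210e-16
  1.33032698e+00  1.89171801e+00]
guard False
[ 0.58329292 -0.21653415  0.09271993] [-0.06072105 -0.27499241  0.89097642]
0.024028871029960968 40.0000262260437 [ 0.58282123 -0.2162171   0.09206712] [0.0914326  0.41112029 0.66385677]
[-0.14896072 -0.78574203 -2.50438697] 0.023531215985515858
scene lamp_center [([0.5815, -0.2151, 0.2857], 0.91)]
scene lamp_window [([0.5805, -0.2108, 0.2277], 0.56)]
wrist lamp_center [([0.5766, -0.2144, 0.2876], 0.77), ([0.3644, 0.1858, 0.0042], 0.21)]
wrist lamp_window []
[ 0.58268654 -0.21615982  0.30942729] 13.375
```

View pics/c3.png

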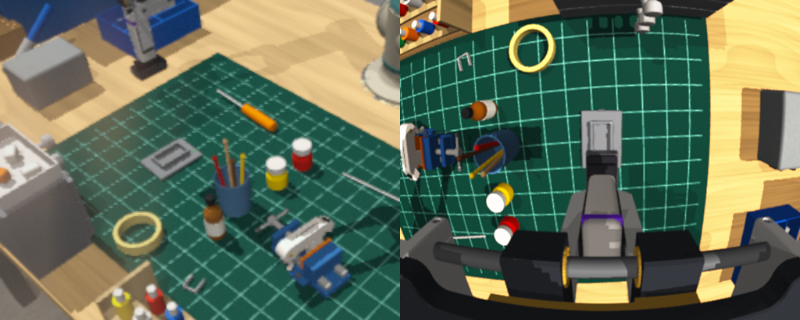

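The lamp is held upright in the fingers and the cradle is empty; nothing else has moved. Now I'll carry it over the pot to a standoff from the plug.

```bash
cat >> h.py <<'E'
OFF=.081
def show(out,c0=(190,130),sz=(130,130)):
    pass
E
python3 - <<'E'
from h import *
r.move_l([.583,-.21,.34],vel=.15)
r.move_l([.49,.21,.34],q(down(GY)),vel=.22)
Rp=lampR(PN,ex); Q=q(Rp@FLIP)
try: r.move_l(PLUG+PN*(.075+OFF),Q,vel=.12)
except r.PlanningError as e: print(e); r.move_to(PLUG+PN*(.075+OFF),Q)
print(telemetry.current_ee_pos(),telemetry.current_joints(),telemetry.current_t())
r.hold(.3)
for i in range(2):
    snap("scene","s3");marks("scene",["lamp_center","lamp_window","seam"]);
    snap("wrist","w4");marks("wrist",["lamp_center","lamp_window","plug","seam"])
snap("top","t3");marks("top",["lamp_center","lamp_window","plug","seam"])
C=PLUG+PN*(.075); print("expected window",C,"center",C+.06*PN)
a=cv2.imread("pics/s3.png")[140:270,190:320];b=cv2.imread("pics/w4.png")
cv2.imwrite("pics/c4.png",np.hstack([cv2.resize(a,(400,400),interpolation=2),cv2.resize(b,(400,400))]))
E
```

```text
[0.4729753  0.21454104 0.22444378] [ 5.37410147e-01  2.48624767e-04  2.03584942e+00 -5.83964698e-01
  6.83647692e-01  2.60420378e+00] 17.1833
scene lamp_center [([0.4825, 0.2143, 0.2077], 0.57)]
scene lamp_window [([0.5214, 0.2127, 0.1569], 0.82), ([0.3598, -0.2144, 0.0063], 0.27)]
scene seam [([0.611, 0.2006, 0.1073], 0.67)]
wrist lamp_center [([0.481, 0.211, 0.2063], 0.97)]
wrist lamp_window [([0.5872, -0.0102, 0.0041], 0.38)]
wrist plug []
wrist seam [([0.6102, 0.2005, 0.1087], 0.78), ([0.7688, 0.0695, 0.0067], 0.67)]
scene lamp_center [([0.4853, 0.2142, 0.207], 0.81), ([0.5823, -0.0129, 0.0051], 0.32)]
scene lamp_window [([0.5191, 0.2091, 0.158], 0.65)]
scene seam [([0.6094, 0.2012, 0.1077], 0.79), ([0.3187, 0.6199, 0.1072], 0.62)]
wrist lamp_center [([0.4812, 0.2141, 0.2049], 0.95)]
wrist lamp_window []
wrist plug []
wrist seam [([0.6103, 0.1997, 0.1066], 0.8), ([0.7676, 0.0686, 0.0052], 0.75)]
top lamp_center [([0.4823, 0.215, 0.2046], 0.52)]
top lamp_window [([0.515, 0.2093, 0.1514], 0.62)]
top plug []
top seam [([0.6113, 0.1953, 0.1108], 0.94), ([0.5825, -0.217, 0.0044], 0.68)]
expected window [0.51859822 0.20909125 0.1574364 ] center [0.48441171 0.21304677 0.20658553]
```

View pics/c4.png

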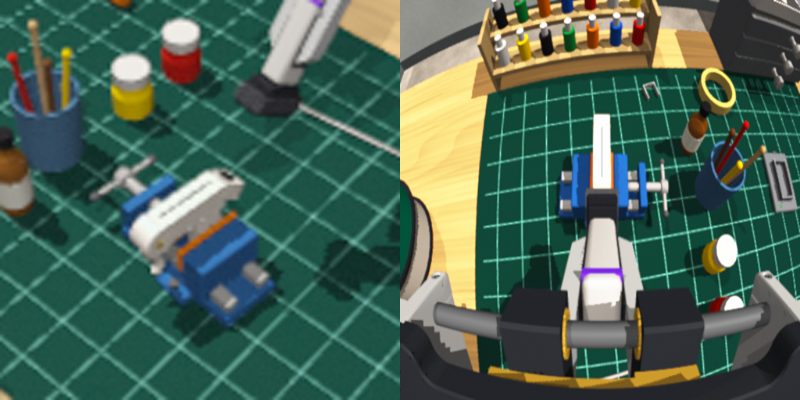

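The lamp leans in line with the white grip: in the wrist half its head is at column 601 and the grip at column 601. The networks' lamp centre is within about 2 mm of what I expected, so I'll tack the plug.

Run:
```python
from h import *
Rp=lampR(PN,ex); Q=q(Rp@FLIP)
r.move_l(PLUG+PN*(.026+OFF),Q,vel=.05); r.hold(1.5)
T=telemetry.current_ee_pos(); print(T-(PLUG+PN*(.026+OFF)), telemetry.current_joints()[5])
snap("scene","s5");marks("scene",["lamp_center","lamp_window"]);marks("top",[]) 
snap("wrist","w5");marks("wrist",["lamp_center","seam"])
print(PLUG+PN*.026,PLUG+PN*.086,telemetry.current_t(),telemetry.current_opening())
a=cv2.imread("pics/s5.png")[150:250,200:300];b=cv2.imread("pics/w5.png")[80:330,130:380]
cv2.imwrite("pics/c5.png",np.hstack([cv2.resize(a,(400,400),interpolation=2),cv2.resize(b,(400,400),interpolation=2)]))
```

```text
[-3.62591184e-06 -1.29325897e-07 -1.45794721e-06] 2.6626994131139994
scene lamp_center [([0.5112, 0.2129, 0.1641], 0.86)]
scene lamp_window [([0.5497, 0.2057, 0.1209], 0.93), ([0.7663, 0.0736, 0.0017], 0.2)]
wrist lamp_center [([0.5103, 0.2101, 0.1692], 0.68)]
wrist seam [([0.6073, 0.1987, 0.106], 0.73), ([0.4045, 0.0142, 0.0053], 0.51)]
[0.54651721 0.20586091 0.11729795] [0.51233069 0.20981643 0.16644708] 21.5667 0.023894744612666795
```

View pics/c5.png

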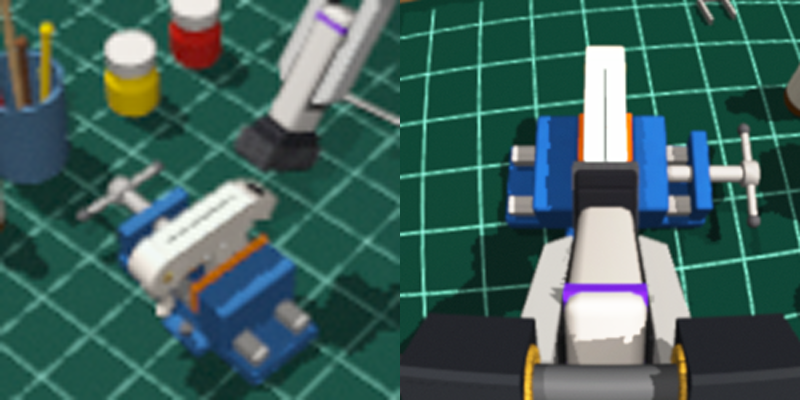

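The head hovers over the sloping back, centred on it and clear of it. I'll overlay the expected geometry to check the gap, and keep holding meanwhile.

```bash
cat >> h.py <<'E'
def overlay(cam,name,out,win,Rl,box,s=6):
    k=vision.get_calibration(cam); Rc=rotq(k["orientation"]); im=cv2.imread(f"pics/{name}.png")
    x0,y0,w,h=box; I=cv2.resize(im[y0:y0+h,x0:x0+w],None,fx=s,fy=s,interpolation=2)
    def pr(P):
        c=Rc.T@(np.array(P)-k["position"]); return tuple(int(v) for v in ((np.array([k["fx"]*c[0]/c[2]+k["cx"],k["fy"]*c[1]/c[2]+k["cy"]])+.5-[x0,y0])*s))
    def loop(ps,col):
        cv2.polylines(I,[np.array([pr(p) for p in ps],np.int32)],True,col,1)
    for z,a,b in((0,.03,.015),(.022,.03,.015),(.12,.016,.012)):
        loop([win+Rl@np.array([i*a,j*b,z]) for i,j in((1,1),(1,-1),(-1,-1),(-1,1))],(0,255,255))
    ey=np.cross(ez,ex); loop([SEAM+.031*ex,SEAM-.031*ex],(0,0,255))
    loop([SEAM+a*ex+b*ey for a,b in((.057,.012),(.057,-.012),(-.038,-.012),(-.038,.012))],(255,0,255))
    fx=np.cross(ey,PN); loop([PLUG+.008*(np.cos(t)*fx+np.sin(t)*ey) for t in np.arange(0,6.3,.4)],(0,0,255))
    cv2.imwrite(out,I)
E
python3 - <<'E'
from h import *
r.hold(1.0)
overlay("scene","s5","pics/o5.png",PLUG+PN*.026,lampR(PN,ex),(215,135,120,95))
E
```

```text
(no output)
```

View pics/o5.png

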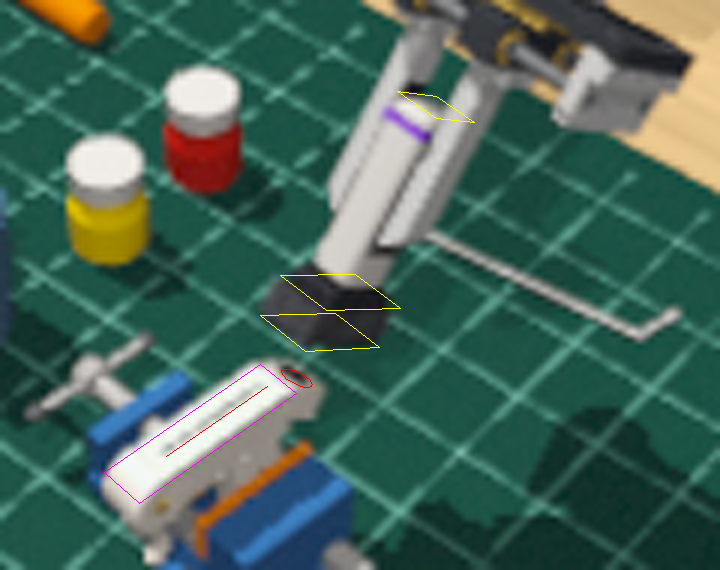

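The overlay agrees with the picture to within about 1–1.5 px (≈3 mm): plug at (292,377), head bottom corner at (306,350). That leaves the gap between 2 and 3 cm. The hold was over 2.5 s, so I'll move on to hover above the seam.

Run:
```python
from h import *
Rp=lampR(PN,ex)
r.hold(.5)
r.move_l(PLUG+PN*(.08+OFF),q(Rp@FLIP),vel=.08)
U=q(down(GY)); Rl=lampR(ez,ex)
r.move_l(SEAM+ez*(.09+OFF),U,vel=.1)
r.move_l(SEAM+ez*(.025+OFF),U,vel=.06); r.hold(.3)
print(telemetry.current_ee_pos(),telemetry.current_t())
for c,n in(("scene","s6"),("wrist","w6"),("top","t6")):
    snap(c,n)
    for i in range(2 if c!="top" else 1): marks(c,["lamp_center","lamp_window","seam"])
print("exp",SEAM+ez*.025,SEAM+ez*.085)
overlay("scene","s6","pics/o6.png",SEAM+ez*.025,Rl,(215,130,80,100),6)
a=cv2.imread("pics/o6.png");b=cv2.imread("pics/w6.png")[60:310,133:383]
cv2.imwrite("pics/c6.png",np.hstack([cv2.resize(a,(440,550)),cv2.resize(b,(360,550),interpolation=2)]))
```

```text
[0.61108307 0.19842209 0.2112213 ] 27.075
scene lamp_center [([0.6102, 0.2028, 0.1881], 0.57)]
scene lamp_window [([0.6117, 0.1986, 0.1339], 0.69), ([0.5982, 0.2007, 0.0033], 0.35)]
scene seam [([0.3167, 0.6233, 0.1046], 0.73), ([0.6101, 0.1998, 0.1082], 0.61)]
scene lamp_center [([0.6102, 0.2028, 0.1881], 0.57)]
scene lamp_window [([0.6117, 0.1986, 0.1339], 0.69), ([0.5982, 0.2007, 0.0033], 0.35)]
scene seam [([0.3167, 0.6233, 0.1046], 0.73), ([0.6101, 0.1998, 0.1082], 0.61)]
wrist lamp_center [([0.6069, 0.1979, 0.1909], 0.87)]
wrist lamp_window []
wrist seam []
wrist lamp_center [([0.6069, 0.1979, 0.1909], 0.87)]
wrist lamp_window []
wrist seam []
top lamp_center [([0.6107, 0.199, 0.1902], 0.63)]
top lamp_window [([0.6086, 0.1991, 0.1222], 0.45)]
top seam [([0.6129, 0.1971, 0.1094], 0.88), ([0.3145, 0.6168, 0.1041], 0.59)]
exp [0.611  0.1984 0.13  ] [0.611  0.1984 0.19  ]
```

View pics/c6.png

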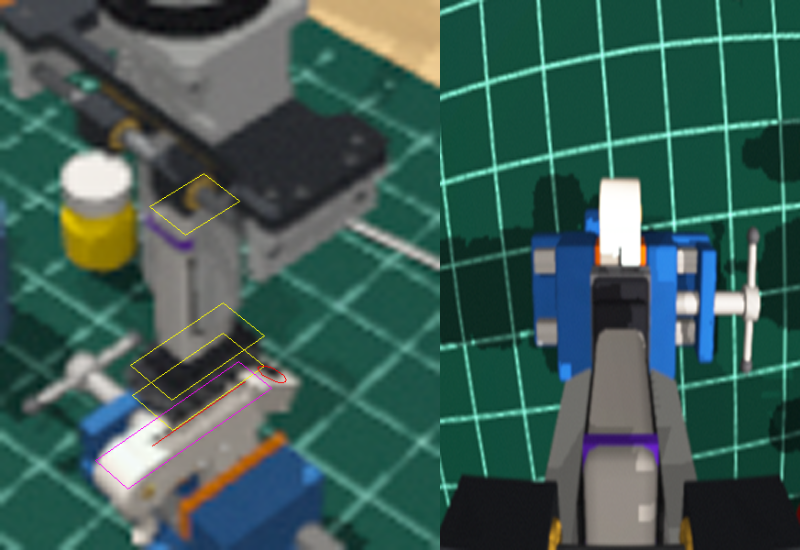

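In the wrist half of the picture the lamp head (centre col 620) lies exactly over the grip (col 620), with the boss end ahead. To check the gap and the centring along the seam, I'll compare head and grip silhouettes in the scene camera by numbers.

```bash
cat > fit.py <<'E'
from h import *
k=vision.get_calibration("scene"); Rc=rotq(k["orientation"]); S=6
def pr(P): c=(np.atleast_2d(P)-k["position"])@Rc; return np.c_[k["fx"]*c[:,0]/c[:,2]+k["cx"],k["fy"]*c[:,1]/c[:,2]+k["cy"]]
def fit(mask,hull,org): # shift (px) so that hull silhouette fits mask best (IoU in dilated window)
    best=(-1,)
    h=cv2.convexHull(((hull-org+.5)*S).astype(np.float32)).reshape(-1,2)
    for du in np.arange(-24,25,1):
        for dv in np.arange(-24,25,1):
            m=np.zeros(mask.shape,np.uint8); cv2.fillConvexPoly(m,np.round(h+[du,dv]).astype(np.int32),1)
            s=(m&mask).sum()/ (m|mask).sum()
            if s>best[0]: best=(s,du/S,dv/S)
    return best
def run(name,win,Rl):
    hull=pr([win+Rl@np.array([i*.03,j*.015,z]) for i in(-1,1) for j in(-1,1) for z in(0,.022)])
    o=np.floor(hull.min(0)-6).astype(int); e=np.ceil(hull.max(0)+6).astype(int)
    c=cv2.resize(cv2.imread(f"pics/{name}.png")[o[1]:e[1],o[0]:e[0]],None,fx=S,fy=S,interpolation=2)
    hsv=cv2.cvtColor(c,cv2.COLOR_BGR2HSV); sp=c.max(2).astype(int)-c.min(2)
    m=((sp<22)&(c.max(2)<90)).astype(np.uint8); n,l,s,_=cv2.connectedComponentsWithStats(cv2.morphologyEx(m,cv2.MORPH_OPEN,np.ones((5,5))))
    m=(l==1+s[1:,4].argmax()).astype(np.uint8); print(name,"head shift (IoU,du,dv)",fit(m,hull,o))
if __name__=="__main__":
    run("s5",PLUG+PN*.026,lampR(PN,ex)); run("s3",PLUG+PN*.075,lampR(PN,ex)); run("s2",np.array([.5827,-.2162,.3094-OFF]),lampR(ez,np.array([1,-.061,0]))); run("s6",SEAM+ez*.025,lampR(ez,ex))
    ey=np.cross(ez,ex)
    for n in("scene0","s2","s5"):
        im=cv2.imread(f"pics/{n}.png"); 
        # seam: darkness centroid profile across projected seam, shift normal & extents along
        g=cv2.cvtColor(im,cv2.COLOR_BGR2GRAY).astype(np.float32); a,b=pr(SEAM+.031*ex)[0],pr(SEAM-.031*ex)[0]; t=(b-a)/np.linalg.norm(b-a); nn=np.array([-t[1],t[0]]); L=np.linalg.norm(b-a)
        W=np.arange(-4,4.01,.25); A=np.arange(-8,L+8,.25)
        X=a+A[:,None,None]*t+W[None,:,None]*nn; X=X.astype(np.float32); G=cv2.remap(g,X[...,0],X[...,1],1)
        mid=(A>3)&(A<L-3); prof=G[mid].mean(0); w0=W[(np.abs(W)<=3)][prof[np.abs(W)<=3].argmin()]
        along=G[:,np.abs(W-w0)<.6].mean(1); print(n,"seam L",round(L,1),"n",nn.round(2),"normal shift",w0,prof.round()[::2].tolist()); print("  along",along.round()[::4].tolist())
        p=pr(PLUG+.0015*PN)[0]; x0,y0=(p-5).astype(int); c=cv2.resize(g[y0:y0+11,x0:x0+11],None,fx=8,fy=8,interpolation=2)
        m=(c<75).astype(np.uint8); v,u=np.where(m); print("  plug shift",(np.array([u.mean(),v.mean()])+.5)/8-.5+[x0,y0]-p,m.sum()/64)
    for ax in np.vstack([ex,ey,ez]): print("px per mm",(pr(SEAM+.001*ax)-pr(SEAM)).round(3))
E
python3 fit.py
```

```text
s5 head shift (IoU,du,dv) (np.float64(0.8503320683111955), np.float64(-0.16666666666666666), np.float64(-0.8333333333333334))
s3 head shift (IoU,du,dv) (np.float64(0.8620810055865922), np.float64(-0.3333333333333333), np.float64(-0.5))
s2 head shift (IoU,du,dv) (np.float64(0.696360053925127), np.float64(-1.1666666666666667), np.float64(-1.1666666666666667))
s6 head shift (IoU,du,dv) (np.float64(0.6892093485827946), np.float64(-0.6666666666666666), np.float64(-0.16666666666666666))
scene0 seam L 20.5 n [0.57 0.82] normal shift 3.0 [214.0, 234.0, 240.0, 238.0, 229.0, 211.0, 197.0, 204.0, 224.0, 237.0, 241.0, 240.0, 235.0, 218.0, 187.0, 154.0, 137.0]
  along [222.0, 224.0, 218.0, 210.0, 201.0, 192.0, 197.0, 192.0, 188.0, 185.0, 196.0, 194.0, 189.0, 189.0, 187.0, 192.0, 184.0, 180.0, 190.0, 190.0, 186.0, 180.0, 187.0, 187.0, 187.0, 181.0, 179.0, 189.0, 182.0, 179.0, 183.0, 187.0, 177.0, 170.0, 152.0, 168.0, 124.0]
  plug shift [-0.08987244 -2.12416851] 18.625
s2 seam L 20.5 n [0.57 0.82] normal shift -1.0 [155.0, 170.0, 173.0, 171.0, 163.0, 148.0, 139.0, 150.0, 172.0, 189.0, 198.0, 207.0
[... 212 characters left out ...]
, 136.0, 136.0, 151.0, 150.0, 162.0, 174.0, 162.0, 128.0, 79.0, 83.0, 113.0, 91.0, 95.0]
  plug shift [-0.2831198  -1.83636167] 20.703125
s5 seam L 20.5 n [0.57 0.82] normal shift 3.0 [217.0, 238.0, 244.0, 242.0, 233.0, 215.0, 200.0, 207.0, 228.0, 241.0, 245.0, 244.0, 239.0, 222.0, 191.0, 157.0, 141.0]
  along [225.0, 227.0, 222.0, 214.0, 205.0, 196.0, 201.0, 196.0, 192.0, 189.0, 199.0, 197.0, 193.0, 193.0, 191.0, 195.0, 187.0, 184.0, 194.0, 194.0, 189.0, 184.0, 191.0, 192.0, 190.0, 184.0, 182.0, 193.0, 186.0, 183.0, 185.0, 191.0, 174.0, 138.0, 100.0, 115.0, 91.0]
  plug shift [ 1.18432766 -2.13979182] 27.15625
px per mm [[-0.272  0.189]]
px per mm [[0.244 0.206]]
px per mm [[-0.005 -0.235]]
```

The head silhouettes shift by about (-0.35,-0.6) px and the seam by (-0.57,-0.82) px. Lamp and grip therefore agree relative to each other within about 1 mm, so I'll descend to 1 cm.

Run:
```python
from h import *
import fit
print(r.move_l(SEAM+ez*(.0105+OFF),vel=.03,guard=5)); r.hold(1.)
print(telemetry.current_ee_pos()-SEAM,telemetry.current_wrist_force(),telemetry.current_t(),telemetry.current_opening())
snap("scene","s7"); marks("scene",["lamp_window","lamp_center"]); snap("wrist","w7"); marks("wrist",["lamp_center"])
fit.run("s7",SEAM+ez*.0105,lampR(ez,ex))
a=cv2.imread("pics/s7.png")[160:235,225:295];b=cv2.imread("pics/w7.png")[60:310,133:383]
cv2.imwrite("pics/c7.png",np.hstack([cv2.resize(a,(460,500),interpolation=2),cv2.resize(b,(340,500),interpolation=2)]))
```

```text
False
[-9.15625385e-06  2.22938421e-05  9.14888439e-02] [ 0.49176251  0.45122654 -0.74229881] 29.6083 0.023986922402725205
scene lamp_window []
scene lamp_center [([0.6081, 0.2008, 0.1749], 0.72), ([0.6101, 0.1987, 0.1156], 0.45)]
wrist lamp_center [([0.6094, 0.1997, 0.1781], 0.73)]
s7 head shift (IoU,du,dv) (np.float64(0.6655863539445629), np.float64(-0.5), np.float64(-1.0))
```

View pics/c7.png

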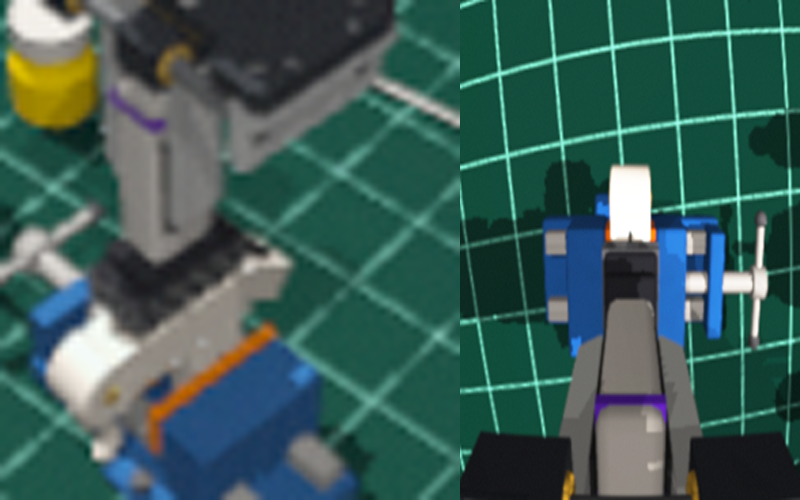

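The lamp hovers upright over the grip, lined up with it in both halves and with no contact, and the head shift (-0.5,-1.0) px matches the seam's. I'll hand it in.

```bash
python3 -c "
from h import *
r.hold(1.5); print(r.sign_off(), telemetry.current_t())"
```

```text
the job is handed in; nothing more can be done
the job is handed in; nothing more can be done
```

I tacked the black plug from about 2.6 cm for over 2.5 s, then handed the job in at about 31 s with the lamp held upright about 1 cm above the middle of the seam; distances are good to about 2 mm, and I saw no contact or disturbed items.

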